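Open the cash box lock with the red key and hold it open

TASK

Take the red-headed key out of the wooden key block and put it into the lock on the lid of the blue cash box, all the way in until its collar sits on the brass face; the levers inside stick, and a small wiggle frees them, so do not force it. Then turn it a quarter turn clockwise, to its stop, and finish still gripping the key and holding it turned: the lock springs shut when let go, and I am about to lift the lid. Leave the other two keys, the ink jar and the mug where they are.

Things in the scene. Friction and masses are not known exactly. Their poses are not given: they have to be found in the camera images.
- red_key_head (a point): Centre of the red plastic head, 26 mm wide (key x) x 9 mm thick (key y) x 32 mm tall (key z, up), of the red key standing bit down in a slot of the key block, 0.5 mm of play around its bit. Below the head a steel shank of 6 mm diameter; the key's tip is 56 mm below this point. Weighs about 35 g.
- red_key_collar (a point): Centre of the underside of the key's round collar (13 mm diameter), 34 mm below the head's centre, 22 mm above the tip. The collar stands on the block's top now and on the brass face when home. The key's lowest 14 mm is the bit: a flat blade 12 mm wide (key x), 3 mm thick (key y), lower edge rounded, alike on both sides, so it fits either way round.
- green_key_head (a point): Centre of the head of the green-headed key, of the same shape as the red one; stays in its slot.
- black_key_head (a point): Centre of the head of the black-headed key, of the same shape as the red one; stays in its slot.
- keyblock: Fixed wooden block, 55 mm (its x) by 155 mm (its y) by 36 mm tall, origin at the centre of its underside. Three key slots 50 mm apart along its y, 26 mm deep; bits reach 22 mm down. The flat heads stand in line along its y, so a gripper closes along its x.
- cashbox: Fixed blue steel cash box, 180 mm (its x) by 250 mm (its y), lid top 90 mm above the table, origin at the centre of its underside. The lock is in the lid, 45 mm from the centre towards -x. A steel handle, 10 mm high, lies folded on the lid 65 to 105 mm from the lock towards +x.
- keyhole (a point): Centre of the top of the lock's round brass face (35 mm diameter, 93 mm above the table, fixed, 5 mm thick); axes as the cash box, z up. Keyway: dark slot 13.2 mm along x, 4.2 mm along y, round middle 7.5 mm wide, its mouth bevelled 2 mm. The bit enters in line with x and can turn only once through the face, when the collar sits on it: tip 22 mm below, head centre 34 mm above this point.
- lock (a joint): Angle (rad) of the core under the brass face: 0 locked, grows clockwise seen from above, stop at 1.57. With 0.1 rad of play the key must turn about 1.7. A spring (up to 0.07 N m) turns it back if let go. Two sprung levers in it bind on the bit's narrow edges from 12 mm deep on: a straight push stalls at 10 to 30 N; rocking the key 0.1 rad each way about its axis under some 8 N frees it.
- ink_jar_mid (a point): Middle of a white ink jar with green label, 72 mm in diameter, 95 mm tall, on the table; left alone.
- mug_mid (a point): Middle of a white mug, 80 mm in diameter without its handle, 90 mm tall, on the table; left alone.

How it is judged:
By the outcome, as a careful person would: the job done as asked, in the order asked, and still so for the second after the job is handed in, while the arm keeps its last pose, push and grip.
It also fails if it takes over 58 s, if anything falls off the work surface, if the arm or the gripper's body presses on something with over 40 N, if the wrist force passes 120 N, or if a joint passes its speed limit or range.

ROBOT

A 7-joint arm with a two-finger parallel gripper is mounted at the origin on the work surface. World frame = base frame: x ahead of the robot, y to its left, z up, the work surface at z = 0. Lengths are in m, angles in rad, forces in N, time in s.
With the tool pointing down it reaches from about 0.4 to 0.875 m from the base axis. Payload 19.3 kg.
Tool frame: the origin (TCP) lies on the centre line of the jaws, within the pads' length; the fingertips stand 14 mm ahead of it and the grasp point (between the pads) lies 5 mm behind it; x points along the fingers, y is the direction in which the jaws open and shut, and the axes are right-handed (so a half turn about x gives the same grasp; the last joint's range is limited). The gripper opens to 85 mm and grips with 20 to 120 N. Pads are 22 mm wide; open, the fingers measure 114 mm over their backs; the gripper's body (76 mm by 85 mm) begins 54 mm behind the grasp point. The pads swing forward as they close: fully open they stand 13 mm farther back than shut.
Start: joints at [1.232, 0.521, -0.036, 1.599, 0.021, 1.021, -0.113], TCP at [0.166, -0.603, 0.245] pointing down, gripper open.
Joint ranges: [-2.91, 2.91], [-0.3, 2.13], [-1.5, 1.42], [0.17, 2.43], [-1.26, 4.41], [0.16, 1.93], [-2.52, 2.52]. Speed limits (rad/s): [1.89, 1.89, 2.39, 2.39, 3.01, 3.01, 3.01].

INTERFACE

Orientations are given as [roll, pitch, yaw] about the fixed x, y, z axes, in that order (R = Rz(yaw) Ry(pitch) Rx(roll)).
In Python, from workcell import monitor, optics, bot gives the robot as it stands.
- The arm moves only by the tool arm_command, never from a script. Its arguments are lists of equal length, an entry for each row: "delta_pos": the shift along the tool's x, y, z as a fraction of full scale, a list of three; "rotation": the turn, a rotation vector about the tool's x, y, z as a fraction of full scale, a list of three. In form: {"delta_pos": [[dx, dy, dz], ...], "rotation": [[wx, wy, wz], ...]}. A call has 1 to 10 rows; each row shifts and turns the pose as measured when the row begins, along the tool's axes as they then stand; what a row does not reach is not made up. Full scale, the value 1, is 30 mm for a shift and 6 degrees for a turn. A row lasts 1/10 s, in which the tool goes at most 50 mm and 8.59 degrees, less where a joint would pass 70% of its speed; a pose out of reach is approached as far as the arm can. A call with a number of a shift or a turn outside -1 to 1 is refused whole. A call with a gripper value outside its range is refused whole. "gripper" is the closure, from -1 (fully open) to 1 (shut), so that 0 is half open, set as the call begins (left out, the last holds). The fingers move at their own pace and stop on an object; "grip_force" is the grip in N (left out, the last holds). Time passes only in rows, so rows that do not move let the fingers close. It gives the time, the measured TCP pose, the force and the opening at its end, in the units of the state.
- monitor.observe(): the state, without advancing time (a new reading comes with each control period).
- optics.grab_frame(name): name is "side" or "top"; returns the picture (400x640x3 uint8, red, green, blue); there is no depth.
- optics.camera_params(name): a dict with "fx", "fy", "cx", "cy" (pixels), "origin" and "rotation" of the camera in the world. Camera axes: x right, y down, z forward; pixel columns grow to the right and rows downward; lengths in m; the calibration is good to about 2 mm. A picture is of the moment at which its call begins. camera_params takes no time and is no camera call.
- bot.job_done(): hands the job in, once; it reports no verdict.
The state is a dict: "clock": time; "qpos": joint angles; "qd": joint speeds; "joint_efforts": joint torques, N m; "position": TCP position; "tool_rot": TCP orientation; "force": force on the tool from outside, world axes, zero at the start; "moment": the same for the moment, N m; "grip_width": finger opening in m.
Only numpy, scipy, OpenCV 4.12 (cv2) and the standard library are available. Lean on these libraries where they do the work, as an engineer would, in place of code of your own. Each camera call takes 0.05 s, during which the arm holds its last target. There are 200 camera calls.

## Working session

There is one attempt and no reset: what is moved stays moved. The work goes in short steps, Python scripts to look and compute and a tool call to move; the robot and the scene stay as the last step left them, time stands still between calls to the robot, and variables do not carry over. Pictures are saved under pics/ and viewed, about 8 in all and at most 12, crops included, and the job is handed in when it is done.

Besides the shell and the picture viewer there is one more tool, called after ">>>" as name(argument=value, ...) on one line, values as JSON. arm_command: Moves the arm, as the interface text tells. Its arguments: {"type":"object","properties":{"delta_pos":{"type":"array","items":{"type":"array","items":{"type":"number"}}},"rotation":{"type":"array","items":{"type":"array","items":{"type":"number"}}},"gripper":{"type":"number"},"grip_force":{"type":"number"}},"required":["delta_pos","rotation"]}

```bash
mkdir -p pics; ls; python3 - <<'E'
from workcell import monitor, optics, bot
import cv2,numpy as np
print(monitor.observe())
for n in("side","top"):
    p=optics.camera_params(n);print(n,p)
    f=optics.grab_frame(n);cv2.imwrite(f"pics/{n}0.png",f[:,:,::-1])
E
```

```text
pics
{'clock': 0.0, 'qpos': array([ 1.23180133,  0.52199733, -0.03631169,  1.59995624,  0.02122477,
        1.02111863, -0.11278974]), 'qd': array([-0.00153648,  0.00055611, -0.00094601,  0.0002598 , -0.00060319,
       -0.00117714, -0.00086057]), 'joint_efforts': array([-1.47796811e-03, -9.27100039e+01,  1.97854176e+00, -3.69930482e+01,
        1.78425765e-02,  8.00405833e-03,  6.42215855e-05]), 'position': array([ 0.16585313, -0.60228059,  0.24475484]), 'tool_rot': array([-1.47334211,  1.56970225,  1.93704422]), 'force': array([0.77020469, 0.08371606, 0.55738418]), 'moment': array([-0.01830564, -0.01547546,  0.00794869]), 'grip_width': 0.08537886614474022}
side {'fx': 491.39174161139374, 'fy': 491.39174161139374, 'cx': 319.645745941065, 'cy': 188.1492309631579, 'origin': array([-0.02053125,  0.66535721,  1.09546026]), 'rotation': array([-2.43187009,  0.00811218, -2.50358008])}
top {'fx': 398.9228167561745, 'fy': 398.9228167561745, 'cx': 324.7127221152359, 'cy': 200.58015114199827, 'origin': array([ 0.32007386, -0.0087383 ,  1.40182605]), 'rotation': array([-3.00570856, -0.00835498, -1.58555771])}
```

View pics/side0.png

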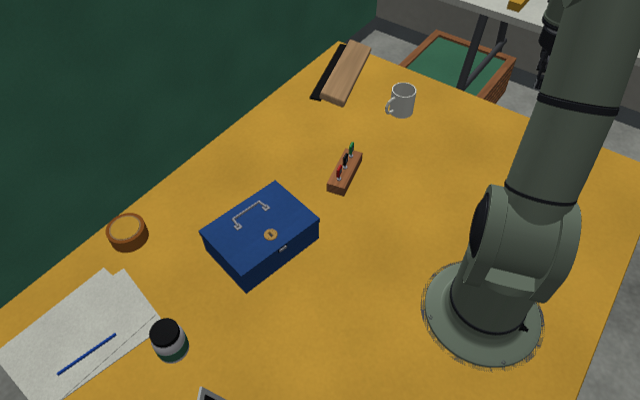

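View pics/top0.png

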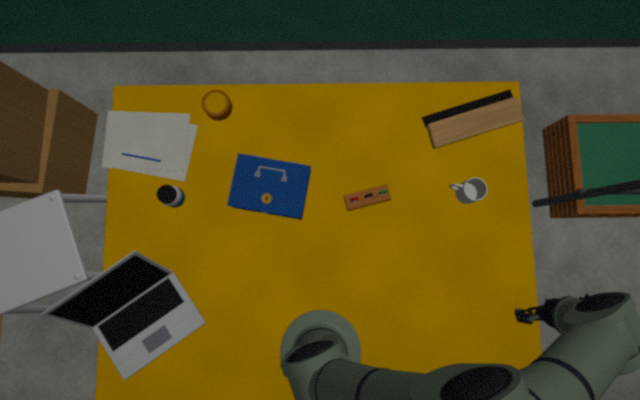

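The side view shows the box (lock near 271,235), the key block (red head 339,170, nearest the box) and the mug; the top view shows the lock at 266,199 and the red key at 354,199. I'll zoom in on these.

```bash
python3 - <<'E'
import cv2,numpy as np
s=cv2.imread("pics/side0.png");t=cv2.imread("pics/top0.png")
def c(im,x,y,w,h,k):return cv2.resize(im[y:y+h,x:x+w],None,fx=k,fy=k,interpolation=cv2.INTER_CUBIC)
a=c(s,320,135,50,70,4*1);a=cv2.resize(a,(200*1,280));
A=np.hstack([c(s,320,135,50,60,5),c(s,250,215,45,60,5)])
B=np.hstack([c(t,340,180,55,40,5),c(t,245,180,40,40,5)])
W=max(A.shape[1],B.shape[1]);pad=lambda i:cv2.copyMakeBorder(i,0,0,0,W-i.shape[1],0)
cv2.imwrite("pics/z.png",np.vstack([pad(A),pad(B)]))
for n,im,(x,y,w,h) in (("s",s,(320,135,50,65)),("t",t,(340,180,55,40))):
    r=im[y:y+h,x:x+w].astype(int);b,g,R=r[...,0],r[...,1],r[...,2]
    for nm,m in (("red",(R>110)&(g<R*0.33)),("green",(g>R*1.2)&(g>b*1.1)),("black",(R<60)&(g<60))):
        yy,xx=np.nonzero(m);print(n,nm,len(xx),xx.mean()+x if len(xx) else 0,yy.mean()+y if len(xx) else 0)
for n,im,(x,y,w,h) in (("s",s,(255,222,32,28)),("t",t,(257,190,20,18))):
    r=im[y:y+h,x:x+w].astype(int);m=(r[...,2]>r[...,0]*1.2)
    yy,xx=np.nonzero(m);print(n,"brass",len(xx),xx.mean()+x,yy.mean()+y)
E
```

```text
s red 10 338.8 167.6
s green 41 350.6829268292683 147.46341463414635
s black 141 348.4822695035461 166.70212765957447
t red 7 354.7142857142857 197.71428571428572
t green 17 382.47058823529414 191.1764705882353
t black 20 370.0 194.9
s brass 122 270.172131147541 234.13934426229508
t brass 87 266.0919540229885 198.05747126436782
```

View pics/z.png

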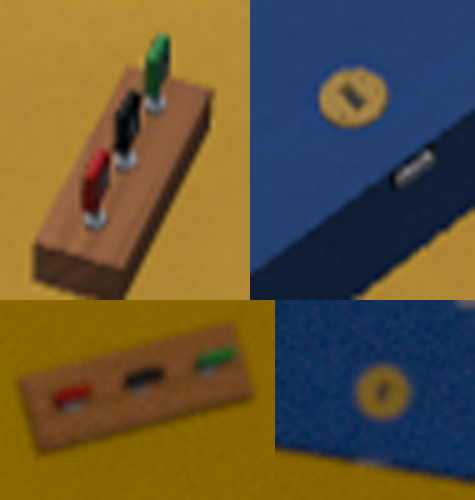

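The zoom shows the red, black and green heads at side (339.2,171.2), (345.2,159.6), (351.6,148.2) and top (354.4,199.4), (369,195.8), (383.2,192.2). The brass face is clear in both views, with its slot.

```bash
cat > h.py <<'E'
import cv2,numpy as np
from scipy.spatial.transform import Rotation as Ro
from scipy.optimize import least_squares
from workcell import monitor, optics, bot
P={n:optics.camera_params(n) for n in("side","top")}
def rot(n): return Ro.from_euler("xyz",P[n]["rotation"]).as_matrix()
def ray(n,u):
    p=P[n];u=np.atleast_2d(u).astype(float)
    d=np.c_[(u[:,0]-p["cx"])/p["fx"],(u[:,1]-p["cy"])/p["fy"],np.ones(len(u))]@rot(n).T
    return p["origin"],d
def atz(n,u,z):
    o,d=ray(n,u);return o+d*((z-o[2])/d[:,2])[:,None]
def proj(n,X):
    p=P[n];c=(np.atleast_2d(X)-p["origin"])@rot(n);return c[:,:2]/c[:,2:]*p["fx"]+[p["cx"],p["cy"]]
def tri(us,ut):
    return least_squares(lambda X:np.r_[proj("side",X)[0]-us,proj("top",X)[0]-ut],[.5,0,.1])
E
python3 - <<'E'
from h import *
for n,s,t,z in (("red",(339.2,171.2),(354.4,199.4),.07),("black",(345.2,159.6),(369,195.8),.07),("green",(351.6,148.2),(383.2,192.2),.07),("hole",(270.2,234.1),(266.1,198.1),.093)):
    r=tri(s,t);print(n,r.x.round(4),r.fun.round(2),"atz",atz("side",s,z)[0].round(4),atz("top",t,z)[0].round(4))
for n in ("side","top"):
    im=cv2.imread(f"pics/{n}0.png");hsv=cv2.cvtColor(cv2.GaussianBlur(im,(3,3),0),cv2.COLOR_BGR2HSV)
    x,y,w,h=(190,170,140,130) if n=="side" else (220,145,100,85)
    m=np.zeros(im.shape[:2],np.uint8);r=hsv[y:y+h,x:x+w]
    vs=r[...,2][(r[...,0]>100)&(r[...,0]<130)]
    thr,_=cv2.threshold(vs.reshape(-1,1),0,255,cv2.THRESH_OTSU);print(n,thr,np.percentile(vs,[5,25,50,75,95]))
    if n=="top":thr=50
    m[y:y+h,x:x+w]=((r[...,0]>100)&(r[...,0]<130)&(r[...,2]>thr))*255
    c=max(cv2.findContours(m,cv2.RETR_EXTERNAL,cv2.CHAIN_APPROX_NONE)[0],key=cv2.contourArea)
    X=atz(n,c[:,0],.09)[:,:2]
    b=cv2.minAreaRect((X*1000).astype(np.float32));print(b)
    q=cv2.approxPolyDP(cv2.convexHull(c),6,True)[:,0];Q=atz(n,q,.09)[:,:2];print(q.tolist(),Q.round(4).tolist())
    e=np.roll(Q,-1,0)-Q;print(np.linalg.norm(e,axis=1).round(4),np.degrees(np.arctan2(e[:,1],e[:,0])).round(2))
E
```

```text
red [ 0.5051 -0.1229  0.0674] [ 0.02  0.   -0.01 -0.02] atz [ 0.5038 -0.1209  0.07  ] [ 0.5046 -0.1227  0.07  ]
black [ 0.5178 -0.1725  0.0654] [ 0.24  0.04 -0.14 -0.25] atz [ 0.516  -0.1685  0.07  ] [ 0.5163 -0.1724  0.07  ]
green [ 0.5288 -0.2212  0.0665] [ 0.11  0.02 -0.06 -0.11] atz [ 0.5273 -0.2181  0.07  ] [ 0.5279 -0.2209  0.07  ]
hole [0.5097 0.1716 0.0912] [-0.09 -0.02  0.07  0.11] atz [0.5085 0.1724 0.093 ] [0.5098 0.1716 0.093 ]
side 84.0 [ 52.  78. 113. 115. 119.]
((552.834716796875, 164.07211303710938), (248.9165496826172, 178.2692413330078), 79.2057113647461)
[[276, 181], [318, 218], [240, 275], [199, 231]] [[0.6122, 0.0261], [0.4438, 0.0599], [0.4914, 0.3023], [0.6609, 0.2696]]
[0.1718 0.247  0.1727 0.2483] [ 168.64   78.9   -10.92 -101.31]
top 80.0 [78. 88. 89. 90. 93.]
((553.08837890625, 161.93295288085938), (248.61538696289062, 181.25880432128906), 79.24895477294922)
[[239, 154], [309, 166], [300, 218], [228, 204]] [[0.6615, 0.2639], [0.6172, 0.0287], [0.4424, 0.06], [0.4922, 0.2978]]
[0.2393 0.1775 0.2429 0.1726] [-100.67  169.84   78.17  -11.33]
```

```bash
cat >> h.py <<'E'
def Rt(a):
    a=np.radians(a);c,s=np.cos(a),np.sin(a);return np.array([[0,c,s],[0,s,-c],[-1,0,0]])
def go(p,a):
    s=monitor.observe();R=Ro.from_euler("xyz",s["tool_rot"]).as_matrix();p=np.array(p)
    d=R.T@(p-s["position"])*1000
    w=Ro.from_matrix(R.T@Rt(a)).as_rotvec(degrees=True)
    print("t",round(s["clock"],2),"pos",s["position"].round(4),"yaw_y",np.degrees(np.arctan2(R[1,1],R[0,1])).round(2),"tilt",R[:2,0].round(4),"F",s["force"].round(1),"M",s["moment"].round(3),"w",round(s["grip_width"],4),"q",s["qpos"].round(2))
    print("tool shift mm",d.round(2),"frac",(d/30).round(3),"rot deg",w.round(2),"frac",(w/6).round(3),"shift in target-frame mm",(Rt(a).T@(p-s["position"])*1000).round(1))
E
python3 - <<'E'
from h import *
go([.505,-.123,.14],13.4);go([.505,-.123,.14],193.4)
E
```

```text
t 0.1 pos [ 0.1659 -0.6023  0.2448] yaw_y -74.6 tilt [-0.0003  0.0009] F [-0.2  0.9  0.5] M [ 0.019 -0.001 -0.01 ] w 0.085 q [ 1.23  0.52 -0.04  1.6   0.02  1.02 -0.11]
tool shift mm [ 105.15 -371.92 -454.23] frac [  3.505 -12.397 -15.141] rot deg [-8.8e+01 -4.0e-02  5.0e-02] frac [-1.4666e+01 -7.0000e-03  8.0000e-03] shift in target-frame mm [ 104.8  441.  -387.7]
t 0.1 pos [ 0.1659 -0.6023  0.2448] yaw_y -74.6 tilt [-0.0003  0.0009] F [-0.2  0.9  0.5] M [ 0.019 -0.001 -0.01 ] w 0.085 q [ 1.23  0.52 -0.04  1.6   0.02  1.02 -0.11]
tool shift mm [ 105.15 -371.92 -454.23] frac [  3.505 -12.397 -15.141] rot deg [9.2e+01 5.0e-02 4.0e-02] frac [1.5334e+01 8.0000e-03 7.0000e-03] shift in target-frame mm [ 104.8 -441.   387.7]
```

>>> arm_command(delta_pos=[[0,-0.775,-0.946],[0,-0.775,-0.946],[0,-0.775,-0.946],[0,-0.775,-0.946],[0,-0.775,-0.946],[0,-0.775,-0.946],[0,-0.775,-0.946],[0,-0.775,-0.946],[0,-0.775,-0.946],[0,-0.775,-0.946]], rotation=[[0,0,0],[0,0,0],[0,0,0],[0,0,0],[0,0,0],[0,0,0],[0,0,0],[0,0,0],[0,0,0],[0,0,0]], gripper=0.0, grip_force=60)

```text
clock: 1.1
position: [0.3809, -0.2942, 0.242]
tool_rot: [-0.893, 1.566, 2.509]
force: [0.4, -0.8, 0.1]
grip_width: 0.043
```

>>> arm_command(delta_pos=[[0,-0.775,-0.946],[0,-0.775,-0.946],[0,-0.775,-0.946],[0,-0.775,-0.946],[0,0,0],[0,0,0],[0,0,0],[0,0,0],[0,0,0],[0,0,0]], rotation=[[0,0,0],[0,0,0],[0,0,0],[0,0,0],[-1,0,0],[-1,0,0],[-1,0,0],[-1,0,0],[-1,0,0],[-1,0,0]])

```text
clock: 2.1
position: [0.4713, -0.1626, 0.2405]
tool_rot: [-1.618, 1.562, 2.443]
force: [0.3, 0.2, -0.1]
grip_width: 0.0429
```

```bash
python3 - <<'E'
from h import *
go([.505,-.123,.14],13.4)
E
```

```text
t 2.1 pos [ 0.4713 -0.1626  0.2405] yaw_y -37.3 tilt [-0.0068  0.0057] F [ 0.3  0.2 -0.1] M [-0.035  0.005  0.009] w 0.0429 q [ 0.5   0.35 -0.36  1.91  0.15  0.91 -0.58]
tool shift mm [100.46   3.68 -51.85] frac [ 3.349  0.123 -1.728] rot deg [-50.7   -0.25   0.46] frac [-8.449 -0.041  0.077] shift in target-frame mm [100.5  41.9 -30.7]
```

>>> arm_command(delta_pos=[[0,0,0],[0,0,0],[0,0,0],[0,0,0],[0,0,0],[0,0,0],[0,0,0],[0,0,0],[0,0,0],[0,0,0]], rotation=[[-0.97,0,0],[-0.97,0,0],[-0.97,0,0],[-0.97,0,0],[-0.97,0,0],[-0.97,0,0],[-0.97,0,0],[-0.97,0,0],[-0.6,0,0],[0,0,0]])

```text
clock: 3.1
position: [0.4696, -0.1626, 0.2384]
tool_rot: [-2.409, 1.557, 2.568]
force: [-0.2, 0.0, -0.2]
grip_width: 0.0425
```

```bash
python3 - <<'E'
from h import *
go([.505,-.123,.14],13.4)
E
```

```text
t 3.1 pos [ 0.4696 -0.1626  0.2384] yaw_y 15.18 tilt [-0.0113  0.0073] F [-0.2  0.  -0.2] M [ 0.025  0.012 -0.086] w 0.0425 q [ 0.65  0.38 -0.56  1.91  0.24  0.94  0.25]
tool shift mm [ 98.32  45.41 -27.93] frac [ 3.277  1.514 -0.931] rot deg [ 1.77 -0.57  0.52] frac [ 0.295 -0.094  0.087] shift in target-frame mm [ 98.4  43.6 -30.3]
```

Move sideways above the red key, correct tilt, then look.

>>> arm_command(delta_pos=[[0,0.5,-0.31],[0,0.5,-0.31],[0,0.5,-0.31],[0.7,0,0],[0.7,0,0],[0.7,0,0],[0.5,0,0],[0,0,0],[0,0,0]], rotation=[[0.29,-0.094,0.087],[0,0,0],[0,0,0],[0,0,0],[0,0,0],[0,0,0],[0,0,0],[0,0,0],[0,0,0]])

```text
clock: 4.0
position: [0.5077, -0.1234, 0.1574]
tool_rot: [-1.311, 1.57, -2.67]
force: [0.1, -0.2, -0.0]
grip_width: 0.0426
```

```bash
python3 - <<'E'
from h import *
go([.505,-.123,.064],13.4)
s=optics.grab_frame("side")[:,:,::-1];t=optics.grab_frame("top")[:,:,::-1]
a=cv2.resize(s[120:210,300:400],None,fx=4,fy=4,interpolation=cv2.INTER_CUBIC);b=cv2.resize(t[155:245,310:410],None,fx=4,fy=4,interpolation=cv2.INTER_CUBIC)
cv2.imwrite("pics/p1.png",np.hstack([a,b]))
E
```

```text
t 4.0 pos [ 0.5077 -0.1234  0.1574] yaw_y 12.16 tilt [-0.0006 -0.0003] F [ 0.1 -0.2 -0. ] M [ 0.014 -0.034  0.009] w 0.0426 q [ 0.5   0.52 -0.5   1.93  0.35  0.78  0.01]
tool shift mm [93.43 -2.48 -0.97] frac [ 3.114 -0.083 -0.032] rot deg [-1.24  0.01  0.04] frac [-0.206  0.002  0.007] shift in target-frame mm [93.4 -2.5 -1. ]
```

View pics/p1.png

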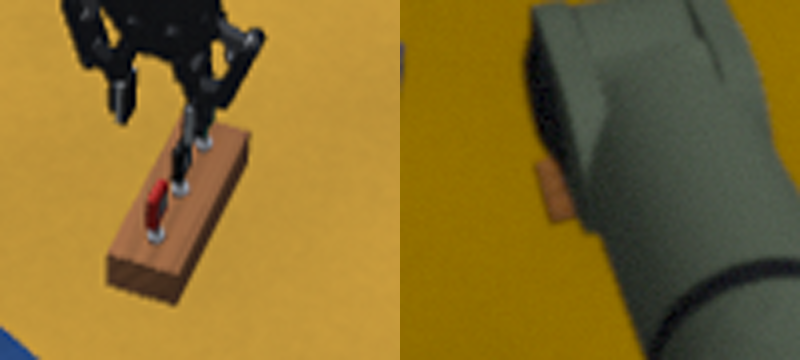

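>>> arm_command(delta_pos=[[0,-0.083,-0.032],[0.7,0,0],[0.7,0,0],[0.7,0,0],[0.5,0,0],[0,0,0]], rotation=[[-0.2,0,0],[0,0,0],[0,0,0],[0,0,0],[0,0,0],[0,0,0]])

```text
clock: 4.7
position: [0.5071, -0.1244, 0.082]
tool_rot: [0.971, 1.562, -0.363]
force: [0.3, 0.2, 0.7]
grip_width: 0.0426
```

```bash
python3 - <<'E'
from h import *
go([.505,-.123,.065],13.4)
s=optics.grab_frame("side")[:,:,::-1]
cv2.imwrite("pics/p2.png",cv2.resize(s[125:205,300:390],None,fx=7,fy=7,interpolation=cv2.INTER_CUBIC))
p=monitor.observe()["position"];print(proj("side",[p,p-[0,0,.014]]),proj("side",[[.505,-.123,.07]]))
E
```

```text
t 4.7 pos [ 0.5071 -0.1244  0.082 ] yaw_y 13.58 tilt [ 0.0079 -0.003 ] F [0.3 0.2 0.7] M [ 0.061  0.009 -0.01 ] w 0.0426 q [ 0.45  0.63 -0.44  1.98  0.45  0.61 -0.05]
tool shift mm [17.01 -1.88 -1.91] frac [ 0.567 -0.063 -0.064] rot deg [ 0.18  0.27 -0.4 ] frac [ 0.03   0.045 -0.067] shift in target-frame mm [17.  -1.8 -1.8]
[[338.92130339 166.76754348]
 [338.81470574 170.13959411]] [[339.28281494 170.57825611]]
```

View pics/p2.png

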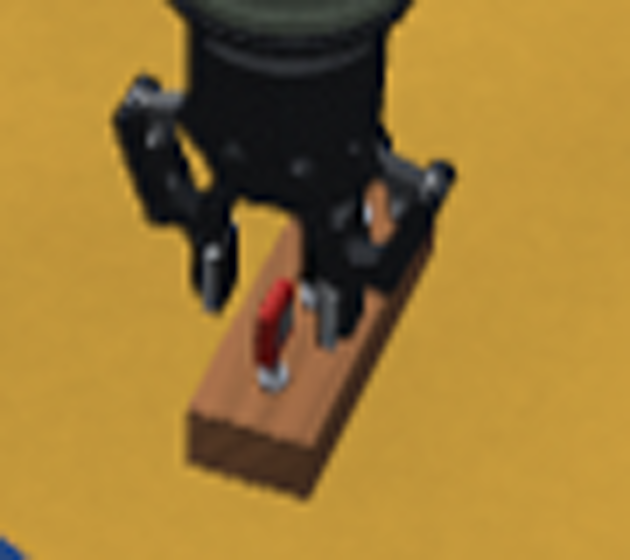

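The red head (272,325 in the crop) sits midway between the fingertips (212,308 and 330,345). I'll descend and close.

>>> arm_command(delta_pos=[[0.2,-0.063,-0.064],[0.35,0,0],[0.1,0,0],[0,0,0]], rotation=[[0.03,0.045,-0.067],[0,0,0],[0,0,0],[0,0,0]])

```text
clock: 5.15
position: [0.5065, -0.1234, 0.0646]
tool_rot: [1.1, 1.567, -0.238]
force: [0.1, -0.0, -0.4]
grip_width: 0.0426
```

```bash
python3 - <<'E'
from h import *
go([.505,-.123,.065],13.4)
E
```

```text
t 5.15 pos [ 0.5065 -0.1234  0.0646] yaw_y 13.38 tilt [ 0.0039 -0.0009] F [ 0.1 -0.  -0.4] M [ 0.036 -0.006  0.012] w 0.0426 q [ 0.43  0.66 -0.42  1.99  0.47  0.58 -0.07]
tool shift mm [-0.41 -1.33 -0.69] frac [-0.014 -0.044 -0.023] rot deg [-0.02  0.1  -0.21] frac [-0.003  0.017 -0.034] shift in target-frame mm [-0.4 -1.3 -0.7]
```

>>> arm_command(delta_pos=[[0,-0.044,-0.023],[0,0,0],[0,0,0],[0,0,0],[0,0,0],[0,0,0]], rotation=[[0,0.017,-0.034],[0,0,0],[0,0,0],[0,0,0],[0,0,0],[0,0,0]], gripper=1, grip_force=25)

```text
clock: 5.75
position: [0.506, -0.1228, 0.065]
tool_rot: [1.583, 1.569, 0.246]
force: [1.9, 0.3, -4.9]
grip_width: 0.009
```

```bash
python3 - <<'E'
from h import *
go([.505,-.123,.065],13.4)
E
```

```text
t 5.75 pos [ 0.506  -0.1228  0.065 ] yaw_y 13.4 tilt [0.002  0.0005] F [ 1.9  0.3 -4.9] M [-0.024 -0.349 -0.004] w 0.009 q [ 0.43  0.66 -0.42  1.99  0.47  0.59 -0.07]
tool shift mm [ 0.04 -0.98  0.  ] frac [ 0.001 -0.033  0.   ] rot deg [-0.   -0.   -0.12] frac [-0.   -0.   -0.02] shift in target-frame mm [ 0. -1.  0.]
```

>>> arm_command(delta_pos=[[0,0,0],[0,0,0],[-0.2,0,0],[-0.4,0,0],[-0.6,0,0],[-0.8,0,0],[-0.8,0,0],[-0.8,0,0],[-0.6,0,0],[0,0,0]], rotation=[[0,0,0],[0,0,0],[0,0,0],[0,0,0],[0,0,0],[0,0,0],[0,0,0],[0,0,0],[0,0,0],[0,0,0]], grip_force=90)

```text
clock: 6.75
position: [0.5045, -0.1223, 0.2009]
tool_rot: [1.224, 1.57, -0.112]
force: [0.4, 0.7, 0.3]
grip_width: 0.0076
```

```bash
python3 - <<'E'
from h import *
go([.5093,.1716,.19],79.2)
E
```

```text
t 6.75 pos [ 0.5045 -0.1223  0.2009] yaw_y 13.46 tilt [ 0.0012 -0.0001] F [0.4 0.7 0.3] M [ 0.02   0.011 -0.002] w 0.0076 q [ 0.54  0.45 -0.54  1.9   0.3   0.86  0.07]
tool shift mm [  10.89   73.08 -284.71] frac [ 0.363  2.436 -9.49 ] rot deg [-6.574e+01  6.000e-02 -5.000e-02] frac [-1.0957e+01  1.0000e-02 -8.0000e-03] shift in target-frame mm [ 10.9 289.6 -50.3]
```

>>> arm_command(delta_pos=[[0,0.244,-0.95],[0,0.244,-0.95],[0,0.244,-0.95],[0,0.244,-0.95],[0,0.244,-0.95],[0,0.244,-0.95],[0,0.244,-0.95],[0,0.244,-0.95],[0,0.244,-0.95],[0,0.244,-0.95]], rotation=[[0,0,0],[0,0,0],[0,0,0],[0,0,0],[0,0,0],[0,0,0],[0,0,0],[0,0,0],[0,0,0],[0,0,0]])

```text
clock: 7.75
position: [0.5066, 0.177, 0.2005]
tool_rot: [-0.581, 1.565, -1.925]
force: [0.3, -0.4, -0.1]
grip_width: 0.008
```

>>> arm_command(delta_pos=[[0,0,0],[0,0,0],[0,0,0],[0,0,0],[0,0,0],[0,0,0],[0,0,0],[0,0,0],[0,0,0],[0,0,0]], rotation=[[-0.9,0,0],[-0.95,0,0],[-0.95,0,0],[-0.95,0,0],[-0.95,0,0],[-0.95,0,0],[-0.95,0,0],[-0.95,0,0],[-0.95,0,0],[-0.95,0,0]])

```text
clock: 8.75
position: [0.5017, 0.1812, 0.1993]
tool_rot: [-2.001, 1.56, -2.309]
force: [0.5, -0.7, -0.4]
grip_width: 0.0079
```

```bash
python3 - <<'E'
from h import *
go([.5093,.1716,.19],79.2)
E
```

```text
t 8.75 pos [0.5017 0.1812 0.1993] yaw_y 72.39 tilt [-0.0073 -0.0081] F [ 0.5 -0.7 -0.4] M [-0.022 -0.025 -0.012] w 0.0079 q [ 0.14  0.56 -0.83  1.85  0.5   0.97  0.35]
tool shift mm [ 9.28 -6.73 10.21] frac [ 0.309 -0.224  0.34 ] rot deg [-6.81 -0.29  0.55] frac [-1.135 -0.049  0.092] shift in target-frame mm [ 9.3 -8.   9.3]
```

>>> arm_command(delta_pos=[[0,-0.224,0.34],[0,0,0],[0,0,0]], rotation=[[-0.5,-0.049,0.092],[-0.63,0,0],[0,0,0]])

```text
clock: 9.05
position: [0.5085, 0.1707, 0.1987]
tool_rot: [-2.296, 1.569, -2.477]
force: [-0.5, -0.0, -0.4]
grip_width: 0.0083
```

```bash
python3 - <<'E'
from h import *
go([.5093,.1716,.19],79.2)
s=optics.grab_frame("side")[:,:,::-1];t=optics.grab_frame("top")[:,:,::-1]
a=cv2.resize(s[170:260,235:305],None,fx=6,fy=6,interpolation=cv2.INTER_CUBIC);b=cv2.resize(t[160:220,240:290],None,fx=5,fy=9,interpolation=cv2.INTER_CUBIC)
cv2.imwrite("pics/p3.png",np.hstack([a,b]))
p=monitor.observe()["position"];print(proj("side",[p+[0,0,.005],p-[0,0,.051],p-[0,0,.029]])-[235,170])
E
```

```text
t 9.05 pos [0.5085 0.1707 0.1987] yaw_y 79.66 tilt [-0.0014 -0.0011] F [-0.5 -0.  -0.4] M [-0.005  0.036 -0.006] w 0.0083 q [ 0.19  0.57 -0.87  1.85  0.52  0.97  0.48]
tool shift mm [8.72 1.03 0.64] frac [0.291 0.034 0.021] rot deg [ 0.46 -0.07  0.08] frac [ 0.077 -0.011  0.013] shift in target-frame mm [8.7 1.  0.6]
[[31.58982606 35.92373432]
 [33.68196197 50.43146601]
 [32.87821155 44.85792967]]
```

View pics/p3.png

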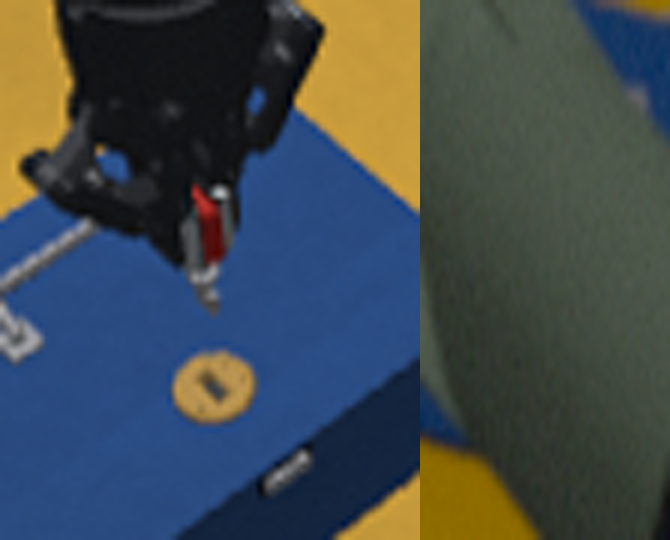

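The key hangs straight in the grip, with its tip at about (212,310) in the crop above the brass face (214,388). I'll go lower and overlay the key model.

>>> arm_command(delta_pos=[[0.4,0.034,0.021],[0.6,0,0],[0.25,0,0],[0,0,0],[0,0,0]], rotation=[[0.077,0,0],[0,0,0],[0,0,0],[0,0,0],[0,0,0]])

```text
clock: 9.65
position: [0.5088, 0.1723, 0.1584]
tool_rot: [-2.099, 1.568, -2.297]
force: [-0.3, 0.3, -0.4]
grip_width: 0.0078
```

```bash
cat > ov.py <<'E'
from h import *
import sys
go([.5093,.1716,.148],79.2)
s=np.ascontiguousarray(optics.grab_frame("side")[:,:,::-1])
np.save("side.npy",s)
st=monitor.observe();p=st["position"];R=Ro.from_euler("xyz",st["tool_rot"]).as_matrix()
x0,y0,w,h,k=245,195,55,55,7
def panel(d,bri=1.5):
    im=cv2.resize(s[y0:y0+h,x0:x0+w],None,fx=k,fy=k,interpolation=cv2.INTER_CUBIC)
    im=np.clip(im*bri,0,255).astype(np.uint8)
    def dl(L,c,closed=False):
        X=p+np.array(L)@R.T;u=((proj("side",X)-[x0,y0]+.5)*k-.5);cv2.polylines(im,[np.round(u*8).astype(int)],closed,c,1,cv2.LINE_AA,3)
    if d is not None:
        th=np.linspace(0,2*np.pi,30)
        dl(np.c_[0*th+29,6.5*np.cos(th),6.5*np.sin(th)+d]/1e3,(0,255,0))
        dl(np.array([[37,0,6+d],[51,0,4+d],[51,0,-4+d],[37,0,-6+d]])/1e3,(255,255,0),True)
        dl(np.array([[-5-16,4.5,13+d],[-5+16,4.5,13+d],[-5+16,4.5,-13+d],[-5-16,4.5,-13+d]])/1e3,(255,0,255),True)
    return im
cv2.imwrite(sys.argv[1],np.hstack([panel(None),panel(0)]))
E
python3 ov.py pics/p4.png
```

```text
t 9.65 pos [0.5088 0.1723 0.1584] yaw_y 78.68 tilt [-0.0017 -0.0019] F [-0.3  0.3 -0.4] M [ 0.029 -0.009 -0.004] w 0.0078 q [ 0.15  0.62 -0.82  1.88  0.58  0.9   0.42]
tool shift mm [10.41 -0.55  0.66] frac [ 0.347 -0.018  0.022] rot deg [-0.52 -0.07  0.13] frac [-0.087 -0.012  0.021] shift in target-frame mm [10.4 -0.6  0.6]
```

View pics/p4.png

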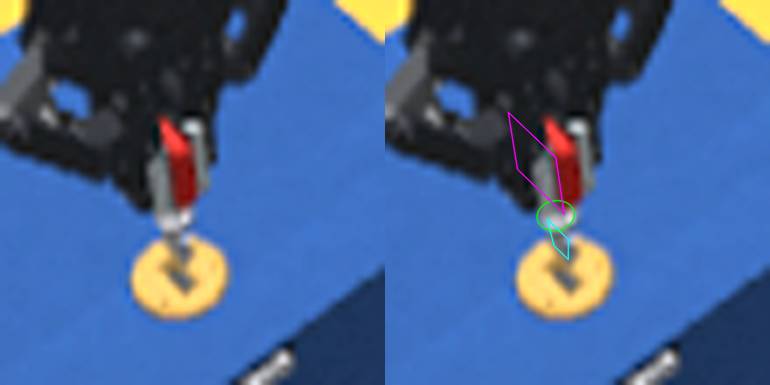

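>>> arm_command(delta_pos=[[0.1,-0.005,0.015],[0.1,0,0],[0.1,0,0],[0.05,0,0],[0,0,0]], rotation=[[-0.087,-0.012,0.021],[0,0,0],[0,0,0],[0,0,0],[0,0,0]])

```text
clock: 10.2
position: [0.5099, 0.1721, 0.1483]
tool_rot: [0.463, 1.569, 0.275]
force: [0.3, -0.7, -1.3]
grip_width: 0.0077
```

```bash
python3 - <<'E'
from h import *
go([.5092,.1720,.144],79.2)
E
```

```text
t 10.2 pos [0.5099 0.1721 0.1483] yaw_y 79.2 tilt [0.0021 0.0006] F [ 0.3 -0.7 -1.3] M [-0.007  0.005  0.007] w 0.0077 q [ 0.14  0.63 -0.81  1.89  0.59  0.88  0.41]
tool shift mm [ 4.29 -0.21 -0.65] frac [ 0.143 -0.007 -0.022] rot deg [-0.    0.11 -0.06] frac [-0.     0.019 -0.009] shift in target-frame mm [ 4.3 -0.2 -0.6]
```

>>> arm_command(delta_pos=[[0.06,-0.007,-0.022],[0.06,0,0],[0.05,0,0],[0.05,0,0],[0,0,0]], rotation=[[0,0.019,-0.009],[0,0,0],[0,0,0],[0,0,0],[0,0,0]])

```text
clock: 10.7
position: [0.5095, 0.1721, 0.1414]
tool_rot: [0.465, 1.57, 0.277]
force: [0.7, -0.7, 0.2]
grip_width: 0.0079
```

```bash
python3 - <<'E'
from h import *
go([.5092,.1720,.140],79.2)
E
```

```text
t 10.7 pos [0.5095 0.1721 0.1414] yaw_y 79.19 tilt [0.0007 0.0002] F [ 0.7 -0.7  0.2] M [-0.098 -0.316 -0.041] w 0.0079 q [ 0.14  0.64 -0.81  1.89  0.6   0.87  0.4 ]
tool shift mm [ 1.4  -0.12 -0.33] frac [ 0.047 -0.004 -0.011] rot deg [-0.01  0.04 -0.02] frac [-0.002  0.006 -0.003] shift in target-frame mm [ 1.4 -0.1 -0.3]
```

>>> arm_command(delta_pos=[[0.05,0,0],[0.05,0,0],[0.05,0,0],[0,0,0]], rotation=[[0,0,0],[0,0,0],[0,0,0],[0,0,0]])

```text
clock: 11.1
position: [0.5102, 0.1721, 0.1368]
tool_rot: [0.445, 1.569, 0.256]
force: [1.3, 0.6, -0.4]
grip_width: 0.0077
```

```bash
python3 - <<'E'
from h import *
go([.5092,.1720,.135],79.2)
E
```

```text
t 11.1 pos [0.5102 0.1721 0.1368] yaw_y 79.17 tilt [0.002  0.0005] F [ 1.3  0.6 -0.4] M [-0.065 -0.46   0.098] w 0.0077 q [ 0.13  0.65 -0.8   1.9   0.61  0.86  0.4 ]
tool shift mm [ 1.82 -0.31 -0.98] frac [ 0.061 -0.01  -0.033] rot deg [-0.03  0.11 -0.05] frac [-0.004  0.018 -0.009] shift in target-frame mm [ 1.8 -0.3 -1. ]
```

>>> arm_command(delta_pos=[[0.03,-0.005,-0.022],[0.05,0,0],[0.05,0,0],[0,0,0]], rotation=[[0,0.018,-0.009],[0,0,0],[0,0,0],[0,0,0]])

```text
clock: 11.5
position: [0.5102, 0.172, 0.1328]
tool_rot: [0.304, 1.57, 0.115]
force: [3.3, -0.5, -0.7]
grip_width: 0.0076
```

```bash
python3 - <<'E'
from h import *
go([.5092,.1720,.122],79.2)
E
python3 ov.py pics/p5.png
```

```text
t 11.5 pos [0.5102 0.172  0.1328] yaw_y 79.16 tilt [0.001  0.0001] F [ 3.3 -0.5 -0.7] M [-0.084 -0.858 -0.008] w 0.0076 q [ 0.13  0.66 -0.79  1.9   0.62  0.85  0.39]
tool shift mm [10.81 -0.22 -0.94] frac [ 0.36  -0.007 -0.031] rot deg [-0.04  0.06 -0.02] frac [-0.007  0.01  -0.003] shift in target-frame mm [10.8 -0.2 -0.9]
t 11.5 pos [0.5102 0.172  0.1328] yaw_y 79.16 tilt [0.001  0.0001] F [ 3.3 -0.5 -0.7] M [-0.084 -0.858 -0.008] w 0.0076 q [ 0.13  0.66 -0.79  1.9   0.62  0.85  0.39]
tool shift mm [-15.19  -0.58  -0.74] frac [-0.506 -0.019 -0.025] rot deg [-0.04  0.06 -0.02] frac [-0.007  0.01  -0.003] shift in target-frame mm [-15.2  -0.6  -0.8]
```

View pics/p5.png

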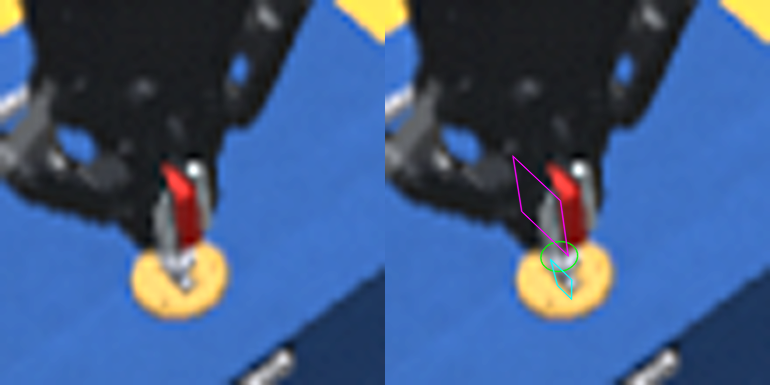

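The bit has entered the slot near (187,285): it is 10 mm deep with no vertical force. The +x side force says to ease toward +x; then push gently.

>>> arm_command(delta_pos=[[0,0,0.03],[0.04,0,0],[0.04,0,0],[0,0,0]], rotation=[[0,0,0],[0,0,0],[0,0,0],[0,0,0]])

```text
clock: 11.95
position: [0.5105, 0.1721, 0.1306]
tool_rot: [-0.542, 1.571, -0.731]
force: [0.9, -1.3, 6.0]
grip_width: 0.008
```

```bash
python3 - <<'E'
from h import *
go([.5102,.1720,.122],79.2)
E
```

```text
t 11.95 pos [0.5105 0.1721 0.1306] yaw_y 79.18 tilt [ 0.0002 -0.0002] F [ 0.9 -1.3  6. ] M [-0.319  0.012 -0.006] w 0.008 q [ 0.13  0.66 -0.79  1.9   0.62  0.85  0.39]
tool shift mm [ 8.57 -0.13 -0.29] frac [ 0.286 -0.004 -0.01 ] rot deg [-0.02  0.01  0.01] frac [-0.004  0.002  0.001] shift in target-frame mm [ 8.6 -0.1 -0.3]
```

>>> arm_command(delta_pos=[[0.03,-0.004,0],[0.03,0,0],[0.03,0,0],[0.03,0,0],[0.03,0,0],[0.03,0,0],[0.03,0,0],[0.02,0,0]], rotation=[[0.95,0,0],[-0.95,0,0],[-0.95,0,0],[0.95,0,0],[0.95,0,0],[-0.95,0,0],[-0.95,0,0],[0.9,0,0]])

```text
clock: 12.75
position: [0.5103, 0.1719, 0.1246]
tool_rot: [-0.842, 1.569, -1.022]
force: [1.2, -1.5, 0.3]
grip_width: 0.0078
```

```bash
python3 - <<'E'
from h import *
go([.5105,.1720,.122],79.2)
E
```

```text
t 12.75 pos [0.5103 0.1719 0.1246] yaw_y 79.65 tilt [ 0.001  -0.0016] F [ 1.2 -1.5  0.3] M [-0.304 -0.396 -0.04 ] w 0.0078 q [ 0.12  0.67 -0.79  1.9   0.63  0.84  0.39]
tool shift mm [2.56 0.13 0.17] frac [0.085 0.004 0.006] rot deg [0.45 0.07 0.08] frac [0.075 0.012 0.014] shift in target-frame mm [2.6 0.1 0.2]
```

>>> arm_command(delta_pos=[[0.03,0,0.01],[0.03,0,0],[0.03,0,0],[0.03,0,0],[0.02,0,0],[0.02,0,0]], rotation=[[0.8,0,0],[-0.8,0,0],[-0.8,0,0],[0.8,0,0],[0,0,0],[0,0,0]])

```text
clock: 13.35
position: [0.5107, 0.1723, 0.1218]
tool_rot: [-0.627, 1.567, -0.81]
force: [-3.2, -3.0, 16.4]
grip_width: 0.0082
```

```bash
python3 - <<'E'
from h import *
go([.5105,.1720,.122],79.2)
E
```

```text
t 13.35 pos [0.5107 0.1723 0.1218] yaw_y 79.48 tilt [ 0.0027 -0.0028] F [-3.2 -3.  16.4] M [-0.694  0.875  0.046] w 0.0082 q [ 0.12  0.67 -0.78  1.9   0.64  0.83  0.38]
tool shift mm [-0.22 -0.32 -0.14] frac [-0.007 -0.011 -0.005] rot deg [0.28 0.18 0.13] frac [0.047 0.03  0.022] shift in target-frame mm [-0.2 -0.3 -0.1]
```

>>> arm_command(delta_pos=[[0.01,-0.011,-0.005],[0.01,0,0],[0.01,0,0],[0.01,0,0],[0.01,0,0]], rotation=[[0.3,0.03,0.022],[0.6,0,0],[0.6,0,0],[0.6,0,0],[0.6,0,0]])

```text
clock: 13.85
position: [0.5103, 0.1715, 0.1219]
tool_rot: [-0.704, 1.569, -1.18]
force: [-1.8, -1.1, 9.7]
grip_width: 0.0077
```

```bash
python3 - <<'E'
from h import *
go([.5105,.1720,.122],79.2)
E
```

```text
t 13.85 pos [0.5103 0.1715 0.1219] yaw_y 62.74 tilt [ 0.0007 -0.0018] F [-1.8 -1.1  9.7] M [-0.499  0.349  0.008] w 0.0077 q [ 0.08  0.65 -0.71  1.91  0.58  0.81  0.14]
tool shift mm [-0.05  0.51 -0.05] frac [-0.002  0.017 -0.002] rot deg [-16.46   0.07   0.08] frac [-2.744  0.012  0.014] shift in target-frame mm [-0.1  0.5  0.1]
```

>>> arm_command(delta_pos=[[0.008,0.006,0],[0.008,0.004,0],[0.008,0,0],[0.008,0,0],[0.008,0,0],[0.008,0,0]], rotation=[[0.8,0.006,0.007],[0.8,0,0],[0.8,0,0],[0.8,0,0],[0.8,0,0],[0.8,0,0]])

```text
clock: 14.45
position: [0.5098, 0.1712, 0.1219]
tool_rot: [-0.437, 1.568, -1.436]
force: [-0.9, -1.3, 8.0]
grip_width: 0.0082
```

```bash
python3 - <<'E'
from h import *
go([.5105,.1720,.122],-18.2)
E
```

```text
t 14.45 pos [0.5098 0.1712 0.1219] yaw_y 32.76 tilt [ 0.0004 -0.0031] F [-0.9 -1.3  8. ] M [-0.397  0.264  0.049] w 0.0082 q [-0.01  0.61 -0.59  1.91  0.48  0.76 -0.3 ]
tool shift mm [-0.07  1.04 -0.23] frac [-0.002  0.035 -0.008] rot deg [50.96  0.19 -0.  ] frac [ 8.494  0.031 -0.   ] shift in target-frame mm [-0.1  0.5 -1. ]
```

>>> arm_command(delta_pos=[[0.008,0,0],[0.008,0,0],[0.008,0,0],[0.008,0,0],[0.008,0,0],[0.008,0,0]], rotation=[[0.8,0.03,0],[0.8,0,0],[0.8,0,0],[0.8,0,0],[0.8,0,0],[0.8,0,0]])

```text
clock: 15.05
position: [0.5092, 0.1711, 0.122]
tool_rot: [-0.494, 1.569, -2.017]
force: [-1.0, -1.8, 8.3]
grip_width: 0.0081
```

```bash
python3 - <<'E'
from h import *
go([.5100,.1715,.122],-18.2)
E
```

```text
t 15.05 pos [0.5092 0.1711 0.122 ] yaw_y 2.76 tilt [-0.0008 -0.0017] F [-1.  -1.8  8.3] M [-0.328  0.272  0.164] w 0.0081 q [-0.1   0.59 -0.45  1.92  0.38  0.72 -0.73]
tool shift mm [-0.04  0.78 -0.32] frac [-0.001  0.026 -0.011] rot deg [20.96  0.11  0.03] frac [3.493 0.018 0.006] shift in target-frame mm [-0.   0.6 -0.6]
```

>>> arm_command(delta_pos=[[0.008,0.005,0],[0.008,0,0],[0.008,0,0],[0.008,0,0],[0.008,0,0]], rotation=[[0.8,0.01,0],[0.8,0,0],[0.8,0,0],[0.6,0,0],[0.4,0,0]])

```text
clock: 15.55
position: [0.5088, 0.1713, 0.122]
tool_rot: [-0.124, 1.569, -2.019]
force: [-1.1, -0.4, 6.4]
grip_width: 0.008
```

```bash
python3 - <<'E'
from h import *
go([.5100,.1715,.122],-18.2)
E
```

```text
t 15.55 pos [0.5088 0.1713 0.122 ] yaw_y -18.57 tilt [-0.0007 -0.0015] F [-1.1 -0.4  6.4] M [-0.326  0.142  0.072] w 0.008 q [-0.17  0.57 -0.36  1.92  0.3   0.7  -1.03]
tool shift mm [-0.05  1.08 -0.58] frac [-0.002  0.036 -0.019] rot deg [-0.37  0.1   0.01] frac [-0.062  0.016  0.002] shift in target-frame mm [-0.   1.1 -0.6]
```

>>> arm_command(delta_pos=[[0.008,0,0],[0.008,0,0],[0.008,0,0]], rotation=[[0.25,0,0],[0.25,0,0],[0.25,0,0]])

```text
clock: 15.85
position: [0.5087, 0.1714, 0.1219]
tool_rot: [0.304, 1.569, -1.673]
force: [-0.4, -1.5, 7.5]
grip_width: 0.0081
```

```bash
python3 - <<'E'
from h import *
go([.5100,.1715,.122],-18.2)
E
```

```text
t 15.85 pos [0.5087 0.1714 0.1219] yaw_y -23.28 tilt [-0.0002 -0.002 ] F [-0.4 -1.5  7.5] M [-0.392  0.137  0.231] w 0.0081 q [-0.19  0.57 -0.33  1.92  0.28  0.69 -1.1 ]
tool shift mm [-0.05  1.18 -0.6 ] frac [-0.002  0.039 -0.02 ] rot deg [-5.08  0.11 -0.03] frac [-0.846  0.018 -0.005] shift in target-frame mm [-0.1  1.2 -0.5]
```

>>> arm_command(delta_pos=[[0.008,0,0],[0.008,0,0]], rotation=[[0.3,0,0],[0.3,0,0]])

```text
clock: 16.05
position: [0.5086, 0.1715, 0.122]
tool_rot: [0.527, 1.569, -1.515]
force: [-0.2, -2.2, 8.0]
grip_width: 0.0078
```

```bash
python3 - <<'E'
from h import *
go([.5100,.1715,.122],-18.2)
for i in range(3):
    optics.grab_frame("side");s=monitor.observe();print(s["force"].round(2),s["moment"].round(3),s["tool_rot"].round(3))
E
sed -i 's/x0,y0,w,h,k=.*/x0,y0,w,h,k=250,205,45,45,9/' ov.py; python3 ov.py pics/p6.png
```

```text
t 16.05 pos [0.5086 0.1715 0.122 ] yaw_y -26.97 tilt [ 0.0001 -0.0022] F [-0.2 -2.2  8. ] M [-0.358  0.154  0.491] w 0.0078 q [-0.2   0.57 -0.32  1.92  0.27  0.69 -1.15]
tool shift mm [-0.04  1.24 -0.65] frac [-0.001  0.041 -0.022] rot deg [-8.77  0.12 -0.06] frac [-1.462  0.019 -0.009] shift in target-frame mm [-0.   1.3 -0.5]
[-0.13 -0.23  7.04] [-0.036  0.113  0.301] [ 0.556  1.569 -1.487]
[ 0.26 -0.23  6.86] [-0.193  0.045  0.266] [ 0.598  1.569 -1.444]
[-0.31 -1.22  7.5 ] [-0.049  0.12   0.251] [ 0.56   1.569 -1.48 ]
t 16.2 pos [0.5086 0.1716 0.122 ] yaw_y -26.91 tilt [ 0.0002 -0.0021] F [-0.3 -1.2  7.5] M [-0.049  0.12   0.251] w 0.0081 q [-0.2   0.57 -0.32  1.92  0.27  0.69 -1.15]
tool shift mm [-26.05   0.67  -0.23] frac [-0.868  0.022 -0.008] rot deg [-1.0611e+02  1.3000e-01  5.0000e-02] frac [-1.7686e+01  2.1000e-02  8.0000e-03] shift in target-frame mm [-26.    0.1   0.7]
```

View pics/p6.png

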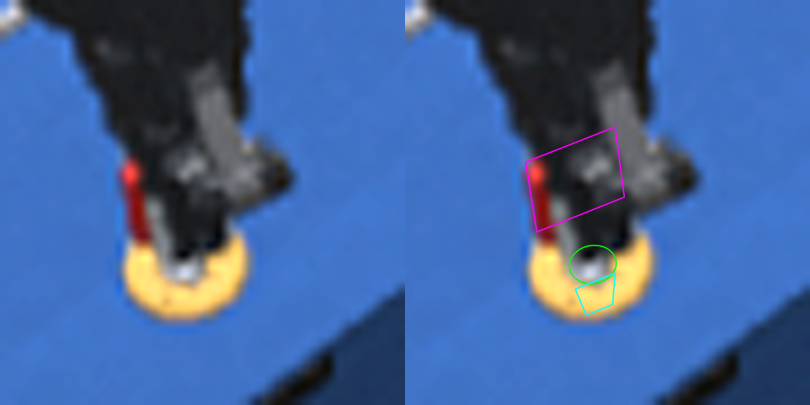

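The collar sits on the brass face (crop 185,268), the head is turned, and the moment jumped to 0.25–0.5 N m, well above the spring, so the stop has been reached. I'll firm up the hold, check that it is steady, and hand in.

>>> arm_command(delta_pos=[[0.008,0,0],[0.008,0,0]], rotation=[[0.15,0,0],[0.15,0,0]], grip_force=110)

```text
clock: 16.45
position: [0.5086, 0.1718, 0.122]
tool_rot: [0.772, 1.569, -1.3]
force: [-1.2, -1.6, 7.6]
grip_width: 0.008
```

```bash
python3 - <<'E'
from h import *
go([.5100,.1715,.122],-18.2)
for i in range(16):
    optics.grab_frame("side");s=monitor.observe()
    if i%3==0: print(s["force"].round(2),s["moment"].round(3),s["tool_rot"][2]-s["tool_rot"][0],s["grip_width"])
go([.5100,.1715,.122],-18.2)
E
```

```text
t 16.45 pos [0.5086 0.1718 0.122 ] yaw_y -28.68 tilt [ 0.0006 -0.0021] F [-1.2 -1.6  7.6] M [-0.307  0.094  0.443] w 0.008 q [-0.21  0.57 -0.31  1.92  0.26  0.69 -1.18]
tool shift mm [-0.02  1.41 -0.42] frac [-0.001  0.047 -0.014] rot deg [-10.48   0.1   -0.08] frac [-1.747  0.017 -0.013] shift in target-frame mm [-0.   1.5 -0.2]
[-0.43 -0.9   7.61] [-0.337  0.144  0.334] -2.0724854334160048 0.007478005927313027
[-0.42 -0.41  8.67] [-0.329  0.093  0.375] -2.070831617250271 0.007759640150253717
[-0.   -1.9   8.22] [-0.321  0.152  0.327] -2.070863328937263 0.007437951372693327
[-0.53 -0.92  8.62] [-0.343  0.131  0.411] -2.0707660058106674 0.007737235658973417
[-0.16 -2.55  6.62] [-0.291  0.095  0.349] -2.070814826148096 0.007356567780194553
[-0.39 -1.13  7.17] [-0.348  0.097  0.374] -2.070803030324415 0.007841195079550202
t 17.25 pos [0.5086 0.1718 0.122 ] yaw_y -28.65 tilt [ 0.0007 -0.0021] F [-0.4 -1.1  7.2] M [-0.348  0.097  0.374] w 0.0078 q [-0.21  0.57 -0.31  1.92  0.26  0.69 -1.18]
tool shift mm [-0.01  1.4  -0.39] frac [-0.     0.047 -0.013] rot deg [-10.45   0.09  -0.08] frac [-1.741  0.016 -0.014] shift in target-frame mm [-0.   1.4 -0.1]
```

Steady: 0.35 N m held against the stop, about 7.5 N down, and no drift over 0.8 s.

```bash
python3 -c "
from workcell import bot;print(bot.job_done())"
```

```text
the job is handed in; nothing more can be done
None
```

The red key is in the lock, turned clockwise to its stop and still gripped. I handed the job in at about 17 s of the 58 s allowed.

- **Insertion:** The levers bound at about 13 mm with 6 N. Rocking the key about 0.1 rad each way under a light push freed them. The collar then seated on the brass face: the tool stopped at z = 0.122 m, the height expected for a key that is home, with 16 N at most in the readings. The last picture shows the collar on the face.
- **Turn:** The gripper turned about 108° in all. The moment was about 0.07 N m at 98°. It then climbed to 0.35–0.45 N m, well above the spring, so I take the key to be on its stop.
- **Final hold:** The last 0.8 s showed no drift, about 7.5 N downward, about 0.35 N m against the stop, and a grip set to 110 N.

**Less certain points:**
- I could not see the lock angle directly; the stop is judged from the moment alone.
- The gripper turned about 10° past the expected 97°, which I put down to give in the grip or pads.
- The finger opening read 7.4–8.2 mm on the 9 mm head at the higher grip force, probably pads compressing.
- I kept clear of the other two keys, the jar and the mug, but did not photograph them again at the end.

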